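# Replace the cracked cap of the jumbo marker

### The job

The blue jumbo marker standing nose-up on the desk wears a cracked grey cap that no longer holds: pull it off and drop it into the copper wire basket. Then take the blue cap, which matches the marker, and press it straight down over the nib until it clicks home and sits on the marker's collar; keep pressing firmly after the click and finish like that, with the gripper still on the cap and pushing it down. Leave the orange cap and everything else on the desk where it is.

Things in the scene. Friction and masses are not known exactly. Their poses are not given: they have to be found in the camera images.
- marker_collar: grey collar of the blue jumbo marker: a flat ring face 33 mm across, 64 mm above the desk, the hard stop on which a cap's rim rests when home; origin: centre of that upper face, on the marker's upright axis, z up. Below: blue barrel 32 mm across with a white band, and a round wooden stand 84 mm across, 22 mm high, fixed to the desk.
- marker_nib (a point): tip of the marker's blue nib, on its axis, 32 mm above the collar face. Under it a cone widens to the grey neck, 20 mm across, which rises 15 mm from the collar. Covered by the cracked cap at the start.
- marker_balls (a point): point on the axis 7.4 mm above the collar face, level with four spring-loaded 8 mm steel balls that stick out of the neck to 13 mm from the axis. A new cap goes down freely until its rim is about 10 mm above the face; there its lip meets the balls and needs about 7 to 12 N; the force drops (click) about 7 mm above the face, then the balls draw it on to the face.
- old_cap_center (a point): cracked pale grey cap with black zigzag cracks and no inner lip, upright cylinder 32 mm across and 45 mm tall, about 25 g, hollow and open at the bottom (bore 27 mm, 39 mm deep); sits loosely on the marker at the start, its rim on the collar, and lifts off without force. Point: its centre, half-way up; z along its axis towards the closed top.
- blue_cap_center (a point): new blue cap with a white band near the closed top, upright cylinder 32 mm across and 45 mm tall, about 25 g, hollow and open at the bottom (bore 27 mm, 39 mm deep) with an inner lip 23 mm wide in the lowest 4 mm; stands on the desk, open end down. Point: its centre, 22.5 mm above its rim; z along its axis towards the closed top.
- orange_cap_center (a point): orange cap with a white band, same shape and size as the blue one, standing on the desk, belongs to another marker. Point: its centre, half-way up. Bystander: leave alone.
- scrap_basket: square copper wire basket, 130 x 130 mm outside, 60 mm high, open at the top, walls 4 mm, floor 4 mm thick, fixed to the desk; origin: centre of its underside, x and y along its sides, z up.
- tape_roll: small roll of dark blue and white striped paper tape, 50 mm across, 15 mm thick, lying flat; origin: centre of its underside. Bystander.
- stapler: small black stapler, 132 x 36 x 47 mm, standing on the desk; origin: centre of its underside. Bystander.
- usb_stick: black USB memory stick, 54 x 18 x 8 mm, lying flat; origin: centre of its underside. Bystander.
- votive_white: small fluted white ceramic tea-light cup, 58 mm across, 62 mm tall; origin: centre of its underside. Bystander.
There are look-alikes about, which are no part of the job. There is more than one size of the part that bears old_cap_center; the job needs the largest.

How it is judged (in metres and radians):
On the way, in this order (a step that is already met when the one before it is completed fails the run):
1. the cracked cap lies in the basket, released (x of old_cap_center in the frame of scrap_basket between -0.06 and 0.06 m and y of old_cap_center in the frame of scrap_basket between -0.06 and 0.06 m and z of old_cap_center in the frame of scrap_basket between 0 and 0.055 m and contact force between the fingers and old_cap below 0.05 N), for 0.2 s.
2. the blue cap has clicked fully home and is still pressed down on the marker's collar (z of blue_cap_center in the frame of marker_collar between 0.019 and 0.0245 m and horizontal distance between blue_cap_center and marker_collar below 0.004 m and angle between blue_cap_center's own z axis and vertical below 0.09 rad and contact force between blue_cap and marker_collar above 3 N and contact force between the fingers and blue_cap above 2 N), for 0.5 s.
At the end, for the whole second after the job is handed in: The blue cap sits on the collar (rim within 2 mm of the face, within 4 mm of the axis, upright within 5 degrees); the program ends holding: the gripper still presses it onto the collar with over 3 N through the last second; the cracked cap lies inside the basket, untouched (all of step 1 and all of step 2); the arm keeps its last pose, push and grip.
It fails at once if the orange cap is moved by more than 20 mm (distance of orange_cap_center from where it was at the start of the episode above 0.02 m).
It fails at once if the tape roll is moved by more than 20 mm (distance of tape_roll from where it was at the start of the episode above 0.02 m).
It fails at once if the stapler is moved by more than 20 mm (distance of stapler from where it was at the start of the episode above 0.02 m).
It fails at once if the USB stick is moved by more than 20 mm (distance of usb_stick from where it was at the start of the episode above 0.02 m).
It fails at once if the tea-light cup is moved by more than 20 mm (distance of votive_white from where it was at the start of the episode above 0.02 m).
It also fails if it takes over 54 s, if anything falls off the work surface, if the arm or the gripper's body presses on something with over 40 N, if the wrist force passes 120 N, or if a joint passes its speed limit or range.

### The arm

A 7-joint arm with a two-finger parallel gripper is mounted at the origin on a cart in front of the work surface, level with it; the furniture and walls round the work are solid. World frame = base frame: x ahead of the robot, y to its left, z up, the work surface at z = 0. Lengths are in m, angles in degrees, forces in N, time in s.
With the tool pointing down it reaches from about 0.425 to 0.925 m from the base axis. Payload 6.8 kg.
Tool frame: the origin (TCP) lies at the very end of the fingers, on their centre line; the grasp point (between the pads) lies behind it (robot.grip_depth is the y of the grasp point in the tool frame, in m); y points along the fingers, z is the direction in which the jaws open and shut, and the axes are right-handed (so a half turn about y gives the same grasp; the last joint's range is limited). The gripper opens to 85 mm and grips with 20 to 120 N. Pads are 22 mm wide; open, the fingers measure 114 mm over their backs; the gripper's body (76 mm by 85 mm) begins 54 mm behind the grasp point. The pads swing forward as they close: fully open they stand 13 mm farther back than shut.
Start: joints at [66.801, 27.33, 1.283, 89.118, -0.659, 63.558, -4.761], TCP at [0.197, -0.646, 0.231] pointing down, gripper open.
Joint ranges: [-169.35, 169.35], [-19.33, 120.38], [-80.79, 83.38], [13.8, 139.57], [-78.32, 258.32], [9.67, 109.79], [-169.56, 169.56]. Speed limits (degrees/s): [136.94, 136.94, 180, 180, 180, 180, 180].

### API

Orientations are given as a 3x3 rotation matrix whose columns are the frame's x, y, z axes.
In Python, from workcell import robot, hand, kinematics, eyes, job gives the robot as it stands. The module is installed in compiled form; this text tells all that it offers. Calls block until the motion is done:
- robot.move_to(position, orientation): joint-space move of the TCP to a pose.
- robot.move_l(position, feed=0.15, rot=None, threshold=None): straight line of the TCP; rot=None keeps the orientation; feed is the mean speed in m/s. With threshold (N) it stops when the force on the tool has changed by that much, and returns True; else False.
- robot.set_joints(angles): joint-space move.
- hand.move_gripper(opening, strength=None): opening from 0.0 (shut) to 1.0 (fully open); strength is the grip in N (None keeps the last); returns when the fingers have stopped.
- robot.dwell(seconds).
- kinematics.inverse_kinematics(position, orientation): joint angles nearest the present ones, or None.
- eyes.camera(name): name is "side" or "top" or "wrist"; returns a dict with "frame" (384x512x3 uint8, blue, green, red), "mtx" (3x3 intrinsics, pixels), "R" (3x3) and "t" (3): a world point X has camera coordinates R X + t. Camera axes: x right, y down, z forward; pixel columns grow to the right and rows downward; lengths in m; the calibration is good to about 2 mm. A picture is of the moment at which its call begins. There is no depth.
A pose or a line that the arm cannot do raises robot.Unreachable and nothing moves.
- job.sign_off(): hands the job in, once; it reports no verdict.
Readings, each from a call of its own:
- robot.current_clock(): time.
- robot.current_qpos(): joint angles.
- robot.current_joint_velocities(): joint speeds.
- robot.current_joint_efforts(): joint torques, N m.
- robot.current_eef_pos(): TCP position.
- robot.current_tool_rot(): TCP orientation.
- robot.current_wrist_force(): force on the tool from outside, world axes, zero at the start.
- robot.current_wrist_torque(): the same for the moment, N m.
- robot.current_width(): opening from 0.0 (shut) to 1.0 (fully open).
Only numpy, scipy, OpenCV 4.12 (cv2) and the standard library are available. Lean on these libraries where they do the work, as an engineer would, in place of code of your own. Each camera call takes 0.05 s, during which the arm holds its last target.

## Working session

There is one attempt and no reset: what is moved stays moved. The work goes in short steps, each a Python script; the robot and the scene stay as the last script left them, time stands still between calls to the robot, and variables do not carry over. Pictures are saved under pics/ and viewed, and the job is handed in when it is done.

```bash
mkdir -p pics; ls
python3 - <<'E'
from workcell import robot, hand, kinematics, eyes, job
import cv2, numpy as np
np.set_printoptions(precision=4,suppress=True)
for n in ("side","top","wrist"):
    c=eyes.camera(n); cv2.imwrite(f"pics/a_{n}.png",c["frame"]); print(n,c["mtx"].tolist(),"\n",c["R"],c["t"], -c["R"].T@c["t"])
print(robot.grip_depth,robot.current_clock(),robot.current_eef_pos(),robot.current_tool_rot(),robot.current_width())
E
```

```text
pics
side [[379.4828560175715, 0.0, 262.3333939354868], [0.0, 379.4828560175715, 183.52020465149323], [0.0, 0.0, 1.0]] 
 [[ 0.9827 -0.1841  0.0194]
 [-0.0913 -0.5733 -0.8143]
 [ 0.161   0.7984 -0.5802]] [-0.5205  0.1422  0.957 ] [ 0.3703 -0.7784  0.6811]
top [[352.60252026886394, 0.0, 256.3888533593526], [0.0, 352.60252026886394, 194.0552898397612], [0.0, 0.0, 1.0]] 
 [[ 0.0071 -1.     -0.0028]
 [-0.9875 -0.0066 -0.1575]
 [ 0.1575  0.0039 -0.9875]] [-0.0131  0.5556  1.2147] [ 0.3574 -0.0141  1.287 ]
wrist [[280.52136285200964, 0.0, 250.55941408025328], [0.0, 280.52136285200964, 188.98867018468871], [0.0, 0.0, 1.0]] 
 [[ 0.293  -0.9561 -0.0023]
 [-0.9056 -0.2783  0.32  ]
 [-0.3066 -0.0917 -0.9474]] [-0.6734 -0.0428  0.3823] [ 0.2758 -0.6206  0.3744]
-0.0187 0.15 [ 0.1973 -0.645   0.2306] [[-0.9563 -0.0005  0.2925]
 [-0.2925  0.0013 -0.9563]
 [ 0.0001 -1.     -0.0014]] 1.0031137805833854
```

View pics/a_side.png

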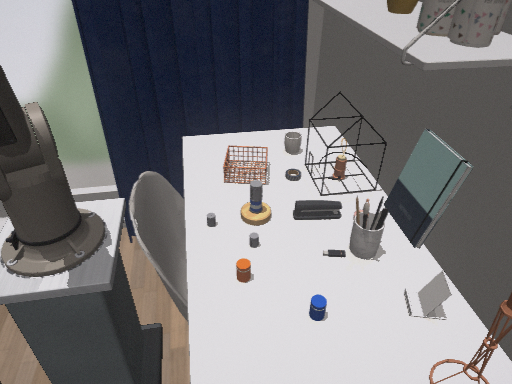

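View pics/a_top.png

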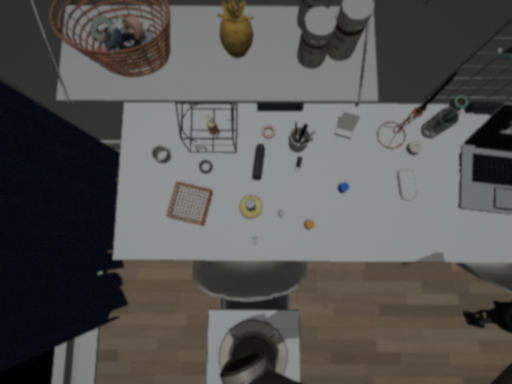

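View pics/a_wrist.png

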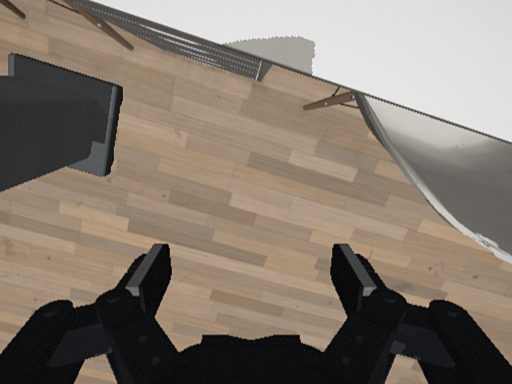

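The side view shows:
- the marker with its grey cap at about (256,195) on a wooden stand at (256,213)
- small grey look-alikes at (211,219) and (254,239)
- the orange cap at (243,270) and the blue cap at (318,307)
- the basket at (247,165), stapler (317,209), USB stick (334,253), tape (293,174) and tea-light cup (293,142)

I'll enlarge crops of these.

Run:
```python
import cv2, numpy as np
a=cv2.imread("pics/a_side.png"); 
c=a[135:265,190:350]; cv2.imwrite("pics/b_side1.png",cv2.resize(c,None,fx=5,fy=4.6,interpolation=cv2.INTER_CUBIC)[:600])
c=a[170:325,195:345]; cv2.imwrite("pics/b_side2.png",cv2.resize(c,None,fx=3.8,fy=3.8,interpolation=cv2.INTER_CUBIC))
t=cv2.imread("pics/a_top.png"); c=t[135:255,155:365]
c=np.clip(c*1.6,0,255).astype('uint8'); cv2.imwrite("pics/b_top.png",cv2.resize(c,None,fx=3.8,fy=3.8,interpolation=cv2.INTER_CUBIC))
```

```text
(no output)
```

View pics/b_side1.png

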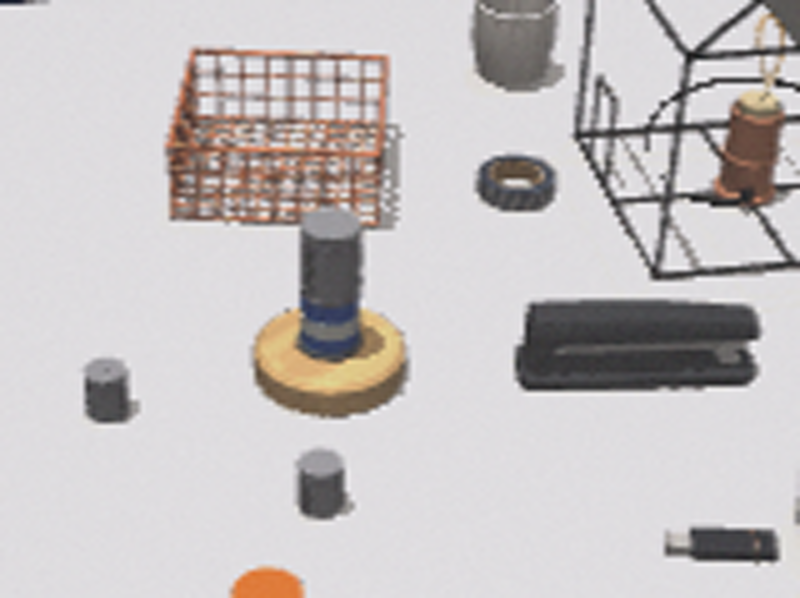

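View pics/b_side2.png

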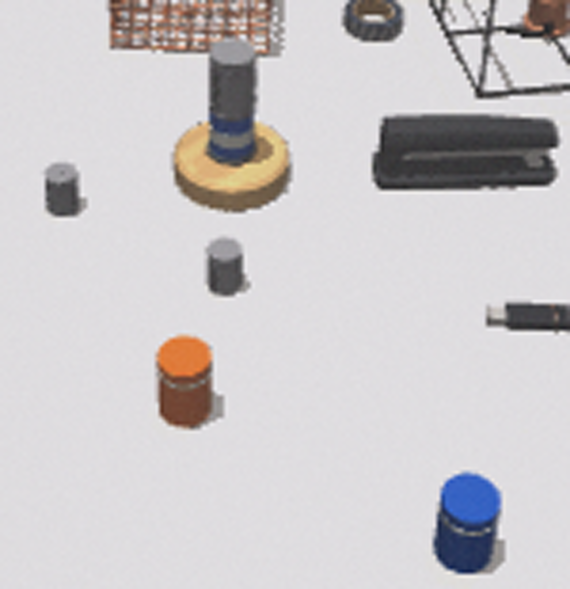

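View pics/b_top.png

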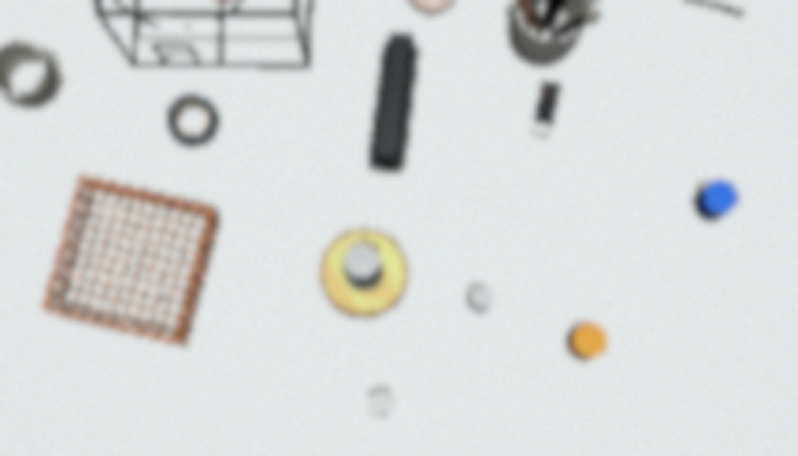

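```bash
cat > h.py <<'E'
import numpy as np, cv2
from workcell import robot, hand, kinematics, eyes, job
np.set_printoptions(precision=4,suppress=True)
def ray(c,px,z):
    d=c["R"].T@np.linalg.inv(c["mtx"])@np.array([px[0],px[1],1.]); o=-c["R"].T@c["t"]
    return o+d*(z-o[2])/d[2]
def proj(c,X):
    p=c["mtx"]@(c["R"]@np.asarray(X,float)+c["t"]); return p[:2]/p[2]
def tri(cs,pxs):
    P=[c["mtx"]@np.c_[c["R"],c["t"]] for c in cs]
    X=cv2.triangulatePoints(P[0],P[1],np.array(pxs[0],float).reshape(2,1),np.array(pxs[1],float).reshape(2,1)); return (X[:3]/X[3]).ravel()
E
python3 - <<'E'
from h import *
s=eyes.camera("side");t=eyes.camera("top")
f=lambda u,v,sx,sy,ox,oy:((u+.5)/sx-.5+ox,(v+.5)/sy-.5+oy)
S2=lambda u,v:f(u,v,3.8,3.8,195,170); S1=lambda u,v:f(u,v,5,4.6,190,135); T=lambda u,v:f(u,v,3.8,3.8,155,135)
for n,a,b,z in [("old",S1(331,224),T(363,262),.109),("blue",S2(471,497),T(719,198),.045),("orange",S2(184,357),T(588,341),.045)]:
    print(n,a,b,ray(s,a,z),ray(t,b,z),tri([s,t],[a,b]))
print("stand",ray(t,T(364,272),.022))
C=np.array([ray(t,T(*p),.06) for p in [(83,180),(217,210),(186,345),(45,310)]])
print(C,C.mean(0),[np.linalg.norm(C[i]-C[i-1]) for i in range(4)])
for n,p,z in [("stap",T(393,102),.047),("usb",T(546,108),.008),("tape",T(193,120),.015),("votive",T(28,75),.062),("g1",T(479,297),.03),("g2",T(380,400),.03)]: print(n,ray(t,p,z))
E
```

```text
old (255.8, 183.30434782608697) (250.1578947368421, 203.57894736842104) [0.5125 0.0125 0.109 ] [0.5127 0.0113 0.109 ] [0.5124 0.0112 0.1099]
blue (318.57894736842104, 300.42105263157896) (343.8421052631579, 186.73684210526315) [ 0.5843 -0.3218  0.045 ] [ 0.5841 -0.3218  0.045 ] [ 0.5842 -0.3218  0.0451]
orange (243.05263157894737, 263.57894736842104) (309.36842105263156, 224.3684210526316) [ 0.4479 -0.1982  0.045 ] [ 0.4488 -0.1963  0.045 ] [ 0.4485 -0.1966  0.0432]
stand [0.5145 0.0121 0.022 ]
[[0.5945 0.2743 0.06  ]
 [0.5669 0.1485 0.06  ]
 [0.4415 0.1735 0.06  ]
 [0.4727 0.304  0.06  ]] [0.5189 0.2251 0.06  ] [np.float64(0.12538428204284963), np.float64(0.1288152741977237), np.float64(0.1279136071205851), np.float64(0.13425916017261855)]
stap [ 0.6745 -0.0144  0.047 ]
usb [ 0.6793 -0.1644  0.008 ]
tape [0.6634 0.1802 0.015 ]
votive [0.6946 0.3301 0.062 ]
g1 [ 0.4906 -0.0966  0.03  ]
g2 [ 0.3937 -0.0041  0.03  ]
```

The stereo fixes agree to 1–2 mm. The old cap top comes out at (0.513, 0.0115), z 0.110 against 0.109 expected. The blue cap is at (0.584, -0.322), z 0.045. The basket centre is about (0.519, 0.225), with sides of about 0.129 m.

For the cap there are three grey candidates: the one on the marker at side (256,184), and loose ones at (211,219) and (254,239). Only the one on the marker is 32 mm wide and the largest. I'll move above it and check with the wrist camera.

```bash
cat >> h.py <<'E'
def rot(ang): # jaw direction angle (deg) in world xy, tool down
    a=np.radians(ang); z=np.array([np.cos(a),np.sin(a),0]); y=np.array([0,0,-1.]); return np.c_[np.cross(y,z),y,z]
E
python3 - <<'E'
from h import *
for ang in (-90,90,-73,-60,-120,0,180):
  for p in [(.513,.0115,.22),(.513,.0115,.073),(.519,.225,.05),(.584,-.322,.005)]:
    q=kinematics.inverse_kinematics(p,rot(ang)); print(ang,p,q)
robot.move_to([.513,.0115,.22],rot(-90))
print(robot.current_clock(),robot.current_eef_pos())
c=eyes.camera("wrist"); cv2.imwrite("pics/c_wrist.png",c["frame"])
for z in (.109,.064): print(proj(c,[.513,.0115,z]))
E
```

```text
-90 (0.513, 0.0115, 0.22) [  18.1734   15.4939  -31.0037  110.0643    9.4509   56.9287 -107.0923]
-90 (0.513, 0.0115, 0.073) [  10.3447   26.5044  -22.859   117.2718   15.9393   39.1439 -112.8144]
-90 (0.519, 0.225, 0.05) [  -4.3448   34.6574  -33.1077  110.3051   27.1323   42.9299 -143.1193]
-90 (0.584, -0.322, 0.005) [ 25.0871  41.5022  -2.2318  98.1757   2.2834  40.3662 -68.325 ]
90 (0.513, 0.0115, 0.22) [ 36.086   20.7683 -53.8459 109.0534  19.3451  59.8033  64.0771]
90 (0.513, 0.0115, 0.073) [ 26.5264  31.4264 -43.6902 116.2424  31.0321  44.3184  54.0516]
90 (0.519, 0.225, 0.05) [ 14.7782  47.2099 -62.2436 109.1223  50.7878  56.9453  18.7814]
90 (0.584, -0.322, 0.005) [ 45.9168  45.7531 -32.5657  96.5475  31.6979  47.2081  89.1374]
-73 (0.513, 0.0115, 0.22) [ 19.5662  15.7582 -32.6884 109.9797  10.0643  57.0672 -90.6441]
-73 (0.513, 0.0115, 0.073) [ 12.201   26.8708 -25.1741 117.1484  17.5721  39.555  -97.2668]
-73 (0.519, 0.225, 0.05) [  -4.0214   34.7711  -33.5479  110.2834   27.4884   43.0642 -126.4113]
-73 (0.584, -0.322, 0.005) [ 26.9891  41.5656  -4.9324  98.0253   5.0265 
[... 893 characters left out ...]
) [ 18.6087  28.4816 -33.2801 116.7317  23.3655  41.2855 -29.3589]
0 (0.519, 0.225, 0.05) [ 11.762   44.0234 -56.9336 109.2929  46.4626  53.455  -68.1529]
0 (0.584, -0.322, 0.005) [ 35.4693  42.5884 -17.0569  97.3552  17.0472  42.6176  10.0247]
180 (0.513, 0.0115, 0.22) [ -63.1417   28.9716   74.2783  114.637   -32.1964   61.0529 -154.0293]
180 (0.513, 0.0115, 0.073) [ -57.1401   51.4517   72.4994  121.3575  -61.2168   58.3238 -130.2715]
180 (0.519, 0.225, 0.05) [ 17.8754  51.5189 -68.3878 108.9547  55.7859  61.6527 105.4327]
180 (0.584, -0.322, 0.005) [  12.0862   42.7295   16.392    99.1874  -17.132    40.5455 -142.5375]
2.8333 [0.5132 0.0106 0.2199]
[250.1831 185.1014]
[250.2589 172.6185]
```

View pics/c_wrist.png

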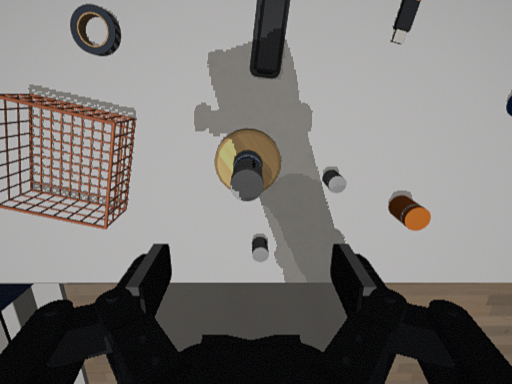

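Run:
```python
import cv2
a=cv2.imread("pics/c_wrist.png")[115:210,190:310]
cv2.imwrite("pics/c_crop.png",cv2.resize(cv2.convertScaleAbs(a,alpha=1.5),None,fx=6,fy=6,interpolation=cv2.INTER_CUBIC))
```

```text
(no output)
```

View pics/c_crop.png

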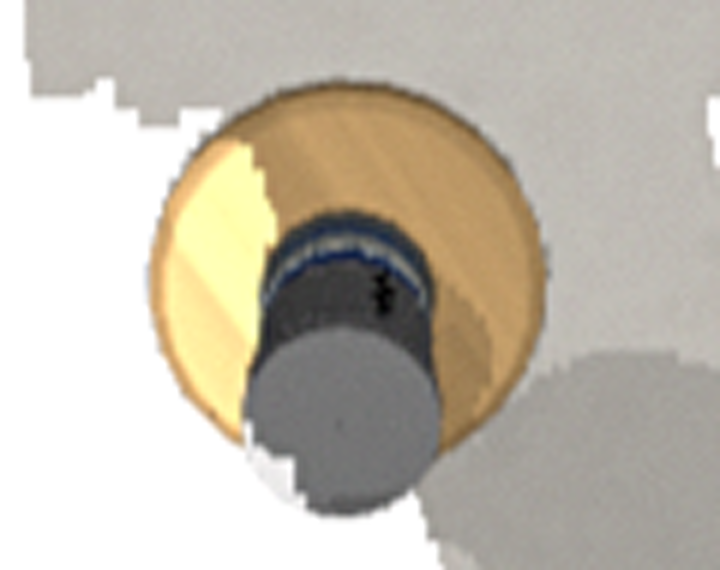

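The crop shows the black zigzag crack on the cap on the blue-banded marker, and it is the widest of the three, so this is the old cap. Its top centre is at wrist (246.6,184.7). The prediction was (250.2,185.1), so y is about 2–3 mm larger than I had. I'll go lower and look again.

Run:
```python
from h import *
robot.move_l([.513,.0135,.125],feed=.15)
print(robot.current_clock(),robot.current_eef_pos(),robot.current_wrist_force())
c=eyes.camera("wrist"); cv2.imwrite("pics/d_wrist.png",c["frame"])
print(robot.current_eef_pos())
for z in (.109,.064): print(proj(c,[.513,.0135,z]))
p=robot.current_eef_pos();print(proj(c,p))
```

```text
3.6667 [0.5136 0.0136 0.1256] [ 0.6688  0.3106 -0.5814]
[0.5139 0.0136 0.126 ]
[251.5307 231.2672]
[251.4028 204.9113]
[251.3717 243.4738]
```

View pics/d_wrist.png

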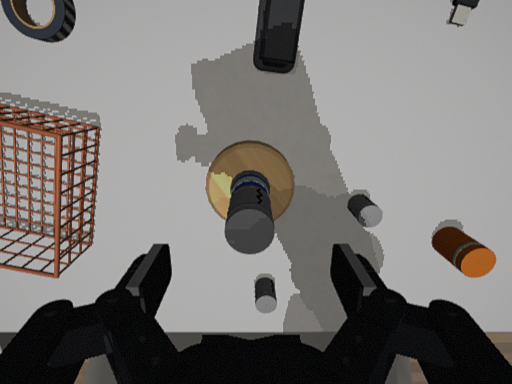

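Run:
```python
from h import *
print(robot.move_l([.5135,.0143,.072],feed=.12,threshold=15))
print(robot.current_clock(),robot.current_eef_pos(),robot.current_wrist_force())
hand.move_gripper(0.0,25)
print(robot.current_clock(),robot.current_eef_pos(),robot.current_wrist_force(),robot.current_width())
print(robot.move_l([.5135,.0143,.13],feed=.12))
print(robot.current_clock(),robot.current_eef_pos(),robot.current_wrist_force(),robot.current_width())
c=eyes.camera("wrist"); cv2.imwrite("pics/e_wrist.png",c["frame"])
c=eyes.camera("side"); cv2.imwrite("pics/e_side.png",cv2.resize(c["frame"][120:270,180:340],None,fx=4,fy=4,interpolation=cv2.INTER_CUBIC))
```

```text
False
4.3083 [0.5139 0.0145 0.0725] [0.2553 0.0676 0.1559]
4.8417 [0.5138 0.0143 0.0725] [-0.6608 -0.6874  6.1743] 0.369352507099049
False
5.475 [0.5131 0.0141 0.1296] [-0.7005  0.2613 -0.2754] 0.3658949648567574
```

View pics/e_wrist.png

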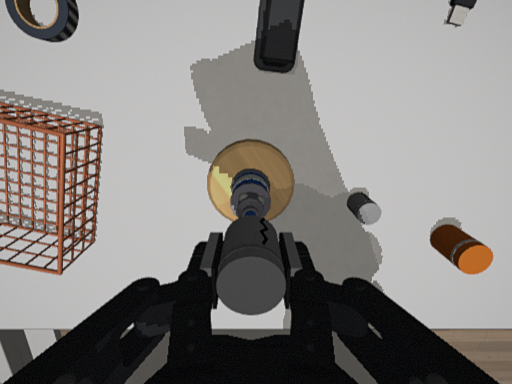

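View pics/e_side.png

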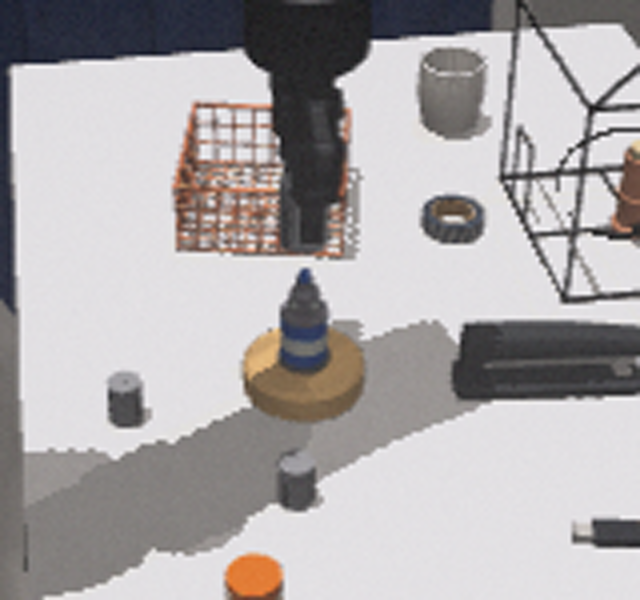

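The cap is held at a width of about 31 mm and the nib is exposed. Next I drop it in the basket, with the jaws aligned to its sides (-102.5°).

Run:
```python
from h import *
robot.move_l([.519,.225,.135],feed=.25,rot=rot(-102.5))
robot.move_l([.519,.225,.045],feed=.15,threshold=15)
print(robot.current_clock(),robot.current_eef_pos(),robot.current_wrist_force())
hand.move_gripper(0.62)
robot.move_l([.519,.225,.135],feed=.2)
print(robot.current_clock(),robot.current_eef_pos(),robot.current_wrist_force())
c=eyes.camera("wrist"); cv2.imwrite("pics/f_wrist.png",c["frame"])
```

```text
7.3167 [0.5196 0.225  0.0456] [0.5132 0.0746 0.8078]
8.2583 [0.5186 0.2246 0.1344] [-0.7902 -1.4777 -1.3325]
```

View pics/f_wrist.png

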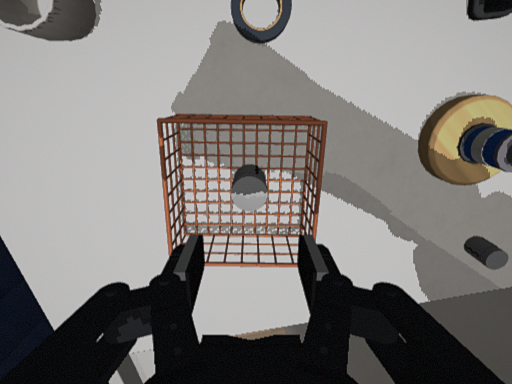

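The old cap stands upright inside the basket at wrist (250,187). Now I'll look at the bare nib to fix the marker's axis.

Run:
```python
from h import *
hand.move_gripper(1.0)
robot.move_l([.5135,.0143,.16],feed=.25,rot=rot(-90))
robot.dwell(.3)
c=eyes.camera("wrist"); s=eyes.camera("side")
print(robot.current_clock(),robot.current_eef_pos())
for X in [(.5135,.0143,.096),(.5135,.0143,.064),(.5135,.0143,.022)]: print(proj(c,X),proj(s,X))
cv2.imwrite("pics/g_wrist.png",cv2.resize(c["frame"][120:260,180:330],None,fx=4,fy=4,interpolation=cv2.INTER_CUBIC))
cv2.imwrite("pics/g_side.png",cv2.resize(s["frame"][175:230,225:290],None,fx=10,fy=10,interpolation=cv2.INTER_CUBIC))
```

```text
10.1333 [0.5135 0.0148 0.1599]
[252.4743 203.0003] [255.9954 186.9081]
[252.2842 189.9856] [255.8792 196.598 ]
[252.0943 176.9865] [255.733  208.7902]
```

View pics/g_wrist.png

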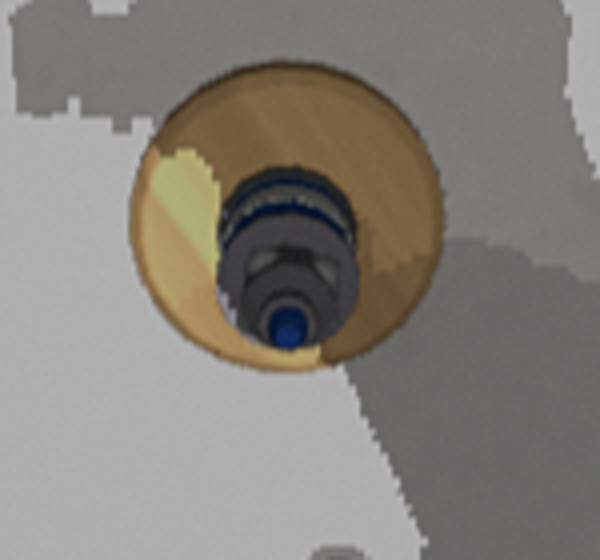

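View pics/g_side.png

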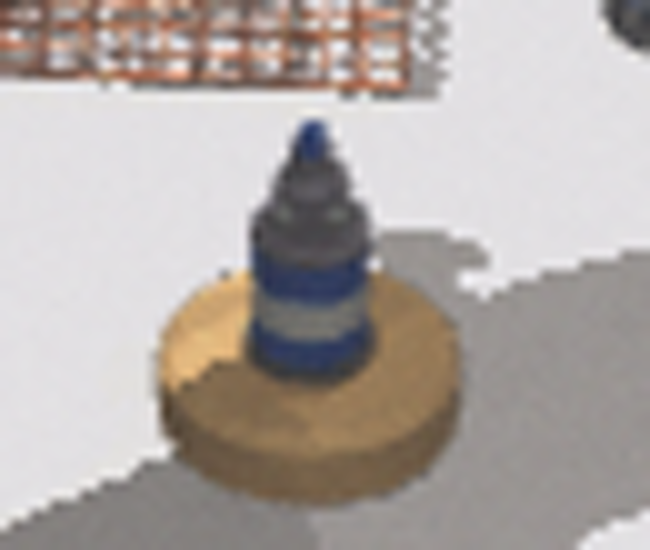

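The nib is at wrist (251.6,201.6), within 1 px of the prediction, so the marker axis in TCP terms is about (0.514, 0.0145). Next is the blue cap. I'll grip it at the same height and with the same tool-relative position as the old cap.

Run:
```python
from h import *
robot.move_l([.584,-.321,.16],feed=.3)
robot.move_l([.584,-.321,.065],feed=.15)
robot.dwell(.3)
c=eyes.camera("wrist"); f=c["frame"]; cv2.imwrite("pics/h_wrist.png",f)
p=robot.current_eef_pos(); print(robot.current_clock(),p)
b=f.astype(int); m=((b[...,0]-b[...,2]>70)&(b[...,0]>130)).astype('uint8')
n,l,st,ce=cv2.connectedComponentsWithStats(m); i=1+np.argmax(st[1:,4]); print(st[i],ce[i])
print(proj(c,[.584,-.321,.045]), ray(c,ce[i],.045))
```

```text
12.5583 [ 0.5843 -0.3212  0.0656]Traceback (most recent call last):
  File "<stdin>", line 8, in <module>
    return _wrapfunc(a, 'argmax', axis=axis, out=out, **kwds)
    return bound(*args, **kwds)
ValueError: attempt to get argmax of an empty sequence
```

View pics/h_wrist.png

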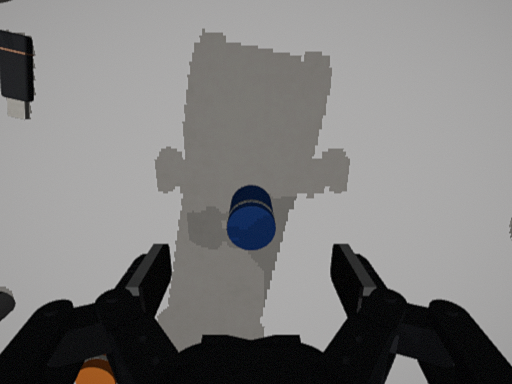

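Run:
```python
from h import *
def ell(f,cond,roi):
    x0,y0,x1,y1=roi; g=f[y0:y1,x0:x1].astype(int); m=cond(g).astype('uint8')
    n,l,st,ce=cv2.connectedComponentsWithStats(m); i=1+np.argmax(st[1:,4])
    return st[i]+np.array([x0,y0,0,0,0]),ce[i]+[x0,y0]
f=cv2.imread("pics/h_wrist.png"); print(f[230,251],f[195,251]); 
print(ell(f,lambda g:(g[...,0]>110)&(g[...,2]<60)&(g[...,0]-g[...,2]>60),(200,150,300,260)))
o=cv2.imread("pics/e_wrist.png"); print(o[283,251],o[245,240]);d=cv2.imread("pics/d_wrist.png"); print(d[235,250],d[205,245])
big=np.hstack([cv2.resize(x[180:320,200:300],None,fx=4,fy=4,interpolation=cv2.INTER_CUBIC) for x in (f,o)])
cv2.imwrite("pics/h_crop.png",cv2.convertScaleAbs(big,alpha=1.8))
```

```text
[79 37 16] [47 21  9]Traceback (most recent call last):
  File "<stdin>", line 7, in <module>
  File "<stdin>", line 4, in ell
    return _wrapfunc(a, 'argmax', axis=axis, out=out, **kwds)
    return bound(*args, **kwds)
ValueError: attempt to get argmax of an empty sequence
```

```bash
cat >> h.py <<'E'
def ell(f,cond,roi):
    x0,y0,x1,y1=roi; g=f[y0:y1,x0:x1].astype(int); m=cond(g).astype('uint8')
    n,l,st,ce=cv2.connectedComponentsWithStats(m); i=1+np.argmax(st[1:,4])
    return st[i]+np.array([x0,y0,0,0,0]),ce[i]+[x0,y0]
bl=lambda g:(g[...,0]>62)&(g[...,2]<60)&(g[...,0]-g[...,2]>40)
E
python3 - <<'E'
from h import *
f=cv2.imread("pics/h_wrist.png")
print(ell(f,bl,(200,150,300,260)))
c=eyes.camera("wrist"); e=ell(c["frame"],bl,(200,150,300,260)); print(e, ray(c,e[1],.045), robot.current_eef_pos(),robot.current_clock())
o=cv2.imread("pics/e_wrist.png"); print(o[283,251],o[245,240]);d=cv2.imread("pics/d_wrist.png"); print(d[235,250],d[205,245])
big=np.hstack([cv2.resize(x[180:320,200:300],None,fx=4,fy=4,interpolation=cv2.INTER_CUBIC) for x in (f,o)])
cv2.imwrite("pics/h_crop.png",cv2.convertScaleAbs(big,alpha=1.8))
E
```

```text
(array([ 227,  206,   48,   44, 1672]), array([250.7225, 227.4396]))
(array([ 227,  206,   49,   44, 1674]), array([250.8274, 227.3799])) [ 0.5844 -0.3209  0.045 ] [ 0.5842 -0.3211  0.0654] 12.6083
[71 72 71] [38 35 36]
[64 65 64] [48 46 47]
```

View pics/h_crop.png

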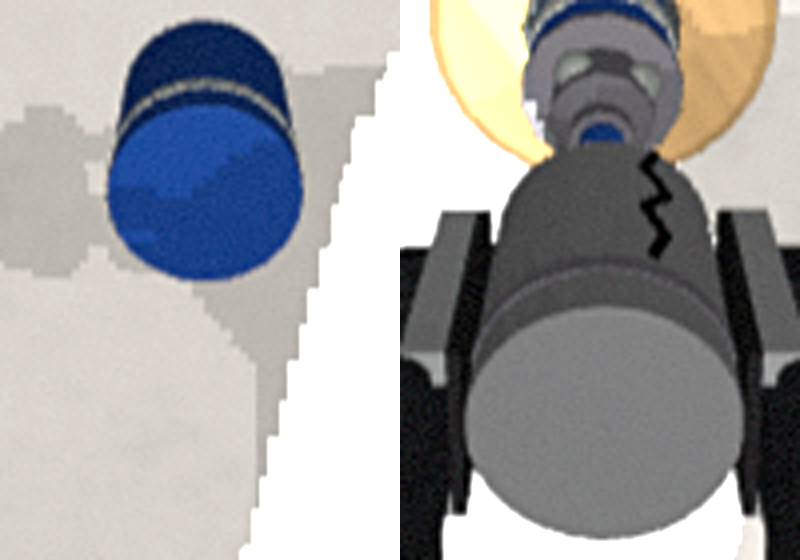

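The blue cap's top centre is at wrist (250.8,227.4), which gives (0.5844, -0.3209) and lies 0.2 mm from the tool axis. This is the blue cap with the white band; the orange one is off at (96,370). I'll grasp it at the same height as the old cap.

Run:
```python
from h import *
print(robot.move_l([.584,-.3209,.0085],feed=.1,threshold=15))
print(robot.current_clock(),robot.current_eef_pos(),robot.current_wrist_force())
hand.move_gripper(0.0,80)
print(robot.current_clock(),robot.current_eef_pos(),robot.current_wrist_force(),robot.current_width())
print(robot.move_l([.584,-.3209,.15],feed=.15))
robot.move_l([.5138,.0145,.15],feed=.25); robot.dwell(.4)
print(robot.current_clock(),robot.current_eef_pos(),robot.current_wrist_force(),robot.current_width())
c=eyes.camera("wrist"); cv2.imwrite("pics/i_wrist.png",c["frame"]);s=eyes.camera("side")
print(ell(c["frame"],bl,(200,240,300,330)))
a=cv2.resize(c["frame"][160:330,190:310],None,fx=3.5,fy=3.5,interpolation=cv2.INTER_CUBIC)
b=cv2.resize(s["frame"][145:230,225:285],None,fx=7,fy=7,interpolation=cv2.INTER_CUBIC)[:a.shape[0],:380]
cv2.imwrite("pics/i_crop.png",cv2.convertScaleAbs(np.hstack([a,b]),alpha=1.5))
```

```text
False
13.325 [ 0.5842 -0.3209  0.0084] [1.2553 0.1917 0.6246]
13.875 [ 0.5846 -0.3211  0.0093] [ 0.1886 -0.1849  4.4355] 0.358675446649891
False
16.8833 [0.5138 0.0142 0.15  ] [ 0.4656 -0.0227  0.4094] 0.35843830625846596
(array([ 217,  254,   68,   58, 3140]), array([250.6261, 282.6761]))
```

View pics/i_crop.png

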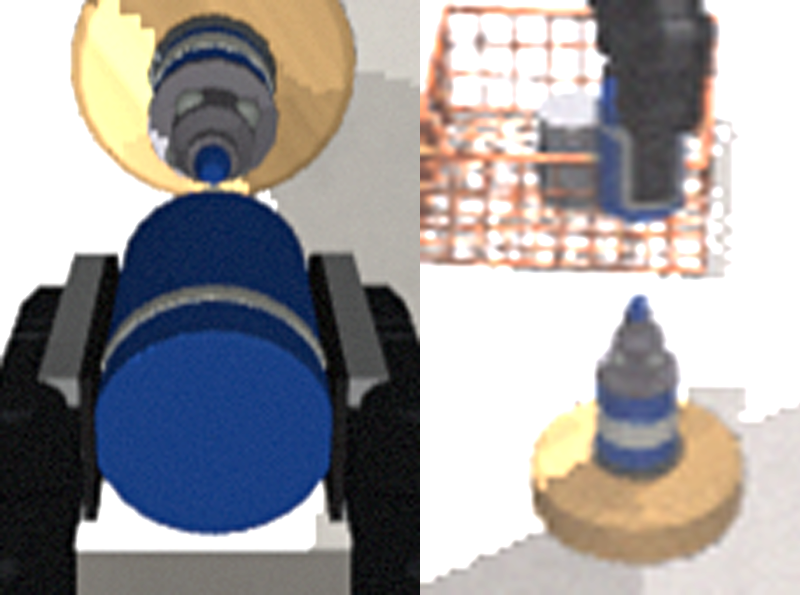

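The blue cap is held square. Its top centre is at wrist (250.6,282.7), against (250.8,284.9) for the old cap when seated, so I shift x by -0.6 mm. Now I lower it over the nib, guarded by a force threshold.

Run:
```python
from h import *
robot.move_l([.5132,.0147,.112],feed=.15); robot.dwell(.2)
print(robot.current_eef_pos(),robot.current_wrist_force())
for z in (.1,.094,.0885):
    r=robot.move_l([.5132,.0147,z],feed=.04,threshold=5)
    print(z,r,robot.current_clock(),robot.current_eef_pos(),robot.current_wrist_force(),robot.current_wrist_torque())
    if r: break
s=eyes.camera("side"); c=eyes.camera("wrist")
b=cv2.resize(s["frame"][145:230,225:285],None,fx=7,fy=7,interpolation=cv2.INTER_CUBIC)
cv2.imwrite("pics/j_side.png",cv2.convertScaleAbs(b,alpha=1.5)); cv2.imwrite("pics/j_wrist.png",c["frame"])
```

```text
[0.514  0.0148 0.113 ] [ 0.2603 -0.7494  0.1738]
0.1 False 18.0333 [0.513  0.0147 0.0997] [-0.2356 -0.074  -0.6349] [ 0.0145  0.0383 -0.0064]
0.094 False 18.3333 [0.513  0.0147 0.0937] [-0.6889 -0.457  -0.1976] [ 0.0633 -0.0829 -0.0037]
0.0885 False 18.6167 [0.5129 0.0146 0.0882] [-0.2613 -0.2674 -0.0594] [-0.0175 -0.0632 -0.0233]
```

View pics/j_side.png

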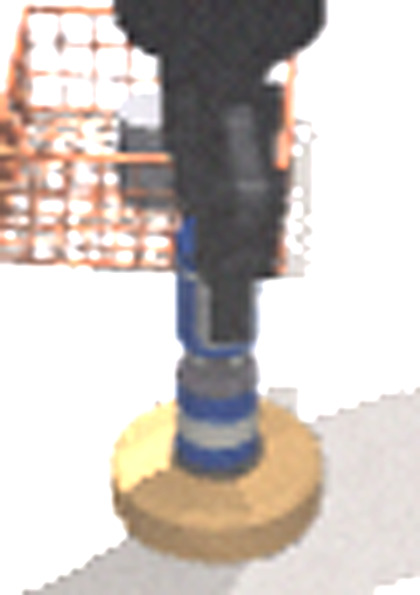

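With the rim about 15 mm above the collar, the cap is in line with the barrel and there is no lateral force. Now I press.

Run:
```python
from h import *
for z in (.085,.083,.0815,.080,.0785,.077,.0755,.074,.0725,.071,.0695,.068):
    r=robot.move_l([.5130,.0147,z],feed=.02,threshold=30)
    F=robot.current_wrist_force()
    print(z,r,robot.current_clock(),robot.current_eef_pos(),F,robot.current_width())
    if r or abs(F[2])>22: break
```

```text
0.085 False 19.0417 [0.5129 0.0147 0.0849] [-0.2062  0.3178 -1.3168] 0.35994165664821487
0.083 False 19.2917 [0.5131 0.0146 0.083 ] [ 0.5012 -0.0819  1.0855] 0.358132244024969
0.0815 False 19.5417 [0.5134 0.0146 0.0821] [-2.108  -0.1357  9.1835] 0.3555105564996916
0.08 False 19.7917 [0.5132 0.0146 0.0803] [-1.0187 -0.333   3.1464] 0.35614105002343377
0.0785 False 20.0417 [0.5129 0.0146 0.0781] [1.0263 0.2701 0.2806] 0.35646671860014373
0.077 False 20.2917 [0.5127 0.0146 0.0764] [ 1.4071 -0.554  -4.1074] 0.3537537886340321
0.0755 False 20.5417 [0.5127 0.0146 0.075 ] [ 2.6754 -0.5554 -9.9142] 0.356888012493079
0.074 False 20.7917 [0.5129 0.0148 0.0742] [ 0.0913 -0.9268 -2.5357] 0.359677480948361
0.0725 False 21.0417 [0.5133 0.0149 0.0732] [-2.238  -0.2662  4.4606] 0.35917788343756313
0.071 False 21.2917 [0.5134 0.0149 0.0731] [-7.0298 -1.7499 23.5156] 0.3592553737963986
```

I saw the peak (9 N), the click, then the balls pulling the cap down, and a hard stop at TCP z 0.0731, so the rim is at 0.064. I'll check that the hold is steady.

Run:
```python
from h import *
for i in range(6):
    robot.dwell(.25); print(robot.current_clock(),robot.current_eef_pos(),robot.current_wrist_force(),robot.current_width())
s=eyes.camera("side"); c=eyes.camera("wrist"); t=eyes.camera("top")
b=cv2.resize(s["frame"][130:330,180:350],None,fx=3,fy=3,interpolation=cv2.INTER_CUBIC)
cv2.imwrite("pics/k_side.png",cv2.convertScaleAbs(b,alpha=1.3)); cv2.imwrite("pics/k_wrist.png",c["frame"])
```

```text
21.5417 [0.5134 0.0148 0.0731] [-7.1028 -1.153  21.9526] 0.3576688922894824
21.7917 [0.5134 0.0149 0.0731] [-7.2164 -1.3055 22.4012] 0.35643702201856786
22.0417 [0.5134 0.0148 0.0731] [-7.4408 -1.0372 22.7167] 0.3600582299107135
22.2917 [0.5134 0.0149 0.0731] [-8.4158 -1.3264 21.7086] 0.35829195116635204
22.5417 [0.5134 0.0149 0.0731] [-7.3351 -0.7817 21.7578] 0.35298110732099147
22.7917 [0.5134 0.0148 0.0731] [-6.9211 -1.5273 22.6115] 0.3573521907353076
```

View pics/k_side.png

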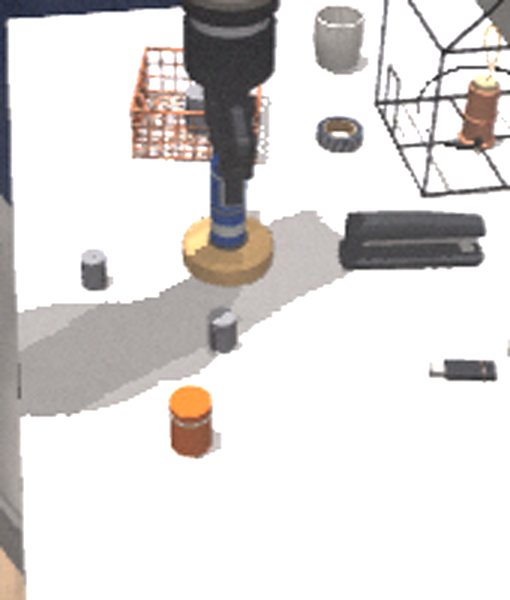

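View pics/k_wrist.png

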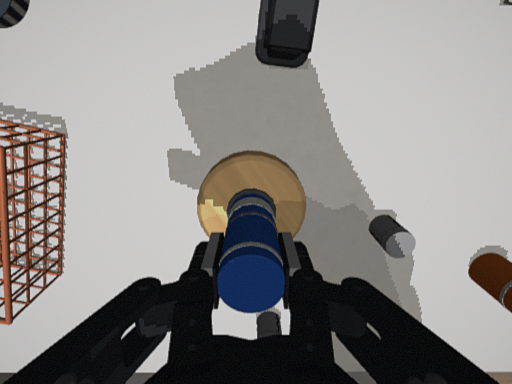

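The cap sits flush on the collar and the push is steady at about 22 N. The old cap is in the basket and the bystanders are where they were. Handing in.

Run:
```python
from h import *
print(robot.current_clock()); print(job.sign_off())
print(robot.current_clock(),robot.current_eef_pos(),robot.current_wrist_force(),robot.current_width())
```

```text
22.9417
the job is handed in; nothing more can be done
None
the job is handed in; nothing more can be done
```

I pulled the cracked grey cap off the marker and dropped it into the basket. I then pressed the blue cap onto the marker until it clicked home, and handed in at 22.9 s with the gripper still pushing it down.

- **Old cap:** it stands upright in the basket, released. The wrist picture showed it after the drop, and the last side picture still did.
- **Blue cap:** the force peaked at about 9 N, dropped at the click, and the balls then pulled the cap down to a hard stop. By the gripper height its rim is at z ≈ 0.064, on the collar. The last pictures show it flush and upright.
- **Final push:** the gripper held about 22 N down for the last 1.5 s, steady to within 1 N. There is also a sideways force of about 7 N along x, but the measured position did not shift.
- **Bystanders:** the orange cap and the other items look unmoved by eye in the last pictures; I did not measure them again.
- **What disagreed:** the wrist camera and the fixed cameras differed by 2–3 mm on the marker's y position. I went with the wrist view and the gripper position, and the cap slid over the nib with no sideways force.

The sign-off gives no verdict, and no readings can be taken after it, so the final second is unchecked.

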